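# Set the coil-stop clearance on a flipper coil

## Task

On the coil jig, turn the brass adjuster clockwise by its black grip bar until the white nylon coil stop that it pushes along comes up firmly against the hidden plunger, without forcing it; then back the adjuster off three clicks and let go. Move the nylon stop only with the adjuster, and leave the drop targets and the leg leveller where they lie.

Things in the scene. Friction and masses are not known exactly. Their poses are not given: they have to be found in the camera images.
- jig: Fixed jig: green steel housing 104 x 104 x 47 mm high on a dark steel foot plate 150 x 130 x 6 mm. Origin on the bench, on the vertical turning axis of the dial; z up. Position and yaw vary.
- dial_grip (a point): Point on the dial's axis, 88 mm above the bench, turning with the dial: middle of the black grip bar, 52 mm long (this point's x), 14 mm thick (y), from 66 to 100 mm above the bench, clear on both sides. It stands on a brass disc 84 mm across, top 66 mm up: keep fingertips above 68 mm. Clockwise from above (tightening) lowers the yaw. Clicks are 15 degrees apart; each is felt as about 0.08 Nm.
- dial_mark (a point): Outer end of the dial's red index mark: 40 mm from the axis along the bar's x direction, 66 mm up. White ticks round the dial are one click (15 degrees) apart. The red mark stands over the white nylon pointer when the dial has just met the nylon stop; at the start it is about 1 to 30 degrees counterclockwise of it. Let go, the dial settles into the nearest click and stays.
- nylon_stop: White nylon coil stop: a pointer 9 mm wide, 5 mm thick, 50 to 55 mm above the bench, from under the dial out to 62 mm from the axis. Origin on the axis at the bench, x along the pointer. The dial pushes it clockwise against a light drag (0.03 Nm) and does not pull it back. After 3 to 72 degrees of pushing it meets the hidden plunger; where varies and cannot be seen.
- nylon_tip (a point): Tip of the white nylon pointer, 60 mm from the axis, 52 mm above the bench. At first touch with the plunger the dial stands in a click, so three clicks back is the red mark 45 degrees counterclockwise of this pointer.
- coil: Copper coil, 44 mm across, fixed on the jig's +x side; it carries the hidden plunger. Origin as the jig's. The plunger is backed by rubber: past first touch the twist rises 2.5 Nm per rad. The stop meets it 32 mm from the axis: 3 N (0.1 Nm, 3 degrees past touch) is firm, over 15 N (0.48 Nm, 11 degrees) is forcing. On backing off, the rubber returns the nylon stop to first touch and it stays there.
- target_a: Red plastic drop target lying flat, 66 x 34 x 14 mm, loose, origin under its middle; a bystander.
- target_b: Another red plastic drop target like the first; a bystander.
- leveller: Cast iron leg leveller standing on its 48 mm round foot, stud up, 60 mm tall, loose, origin under its middle; a bystander.
Things that resemble listed ones, but are neither listed nor needed, are in the scene too. Leave any orange look-alike of the jig alone.

How it is judged:
By the outcome, as a careful person would: the job done as asked, in the order asked, and still so for the second after the job is handed in, with the robot touching nothing.
It also fails if it takes over 64 s, if anything falls off the work surface, if the arm or the gripper's body presses on something with over 40 N, if the wrist force passes 120 N, or if a joint passes its speed limit or range.

## Robot

A 6-joint arm with a two-finger parallel gripper is mounted at the origin on the work surface. World frame = base frame: x ahead of the robot, y to its left, z up, the work surface at z = 0. Lengths are in m, angles in rad, forces in N, time in s.
With the tool pointing down it reaches from about 0.325 to 0.9 m from the base axis. Payload 3.5 kg.
Tool frame: the origin (TCP) lies at the very end of the fingers, on their centre line; the grasp point (between the pads) lies 19 mm behind it; x points along the fingers, z is the direction in which the jaws open and shut, and the axes are right-handed (so a half turn about x gives the same grasp; the last joint's range is limited). The gripper opens to 85 mm and grips with 20 to 120 N. Pads are 22 mm wide; open, the fingers measure 114 mm over their backs; the gripper's body (76 mm by 85 mm) begins 54 mm behind the grasp point. The pads swing forward as they close: fully open they stand 13 mm farther back than shut.
Start: joints at [1.068, 0.276, -0.026, 1.268, 0, 1.467], TCP at [0.243, 0.576, 0.231] pointing down, gripper open.
Joint ranges: [-3.12, 3.12], [-0.85, 1.88], [-1.08, 1.24], [-1.95, 2.15], [-1.57, 1.53], [-3.14, 3.14]. Speed limits (rad/s): [2.57, 2.57, 3.14, 3.14, 3.14, 3.14].

## Interface

Orientations are given as a rotation vector (axis times angle).
In Python, from plant import get_state, snapshot, hand_in, boxes_of, outline_of gives the robot as it stands.
- The arm moves only by the tool servo_tool, never from a script. Its argument "moves" is a list of rows, each a list of 3 entries, a list of its own where there are three numbers: the shift along the tool's x, y, z in cm, then the turn, a rotation vector about the tool's x, y, z in rad, then the opening, from -1 (shut) to 1 (fully open), so that 0 is half open. A call has exactly 10 rows; each row shifts and turns the commanded pose from where the row before left it, along the tool's axes as they then stand; what a row does not reach is not made up. A row lasts 1/10 s, in which the tool goes at most 50 mm and 8.59 degrees, less where a joint would pass 70% of its speed; a pose out of reach is approached as far as the arm can. A call is refused whole if a number of a shift passes 5 or a number of a turn 0.15, either way. A call with a gripper value outside its range is refused whole. The fingers move at their own pace and stop on an object; "grip_force" is the grip in N (left out, the last holds). Time passes only in rows, so rows that do not move let the fingers close, or fill a call up. It gives the time, the measured TCP pose, the force and the opening at its end, in the units of the state.
- get_state(): the state, without advancing time (a new reading comes with each control period).
- snapshot(name): name is "side" or "top"; returns a dict with "image" (420x560x3 uint8, blue, green, red), "depth" (420x560 float32, m along the optical axis (not along the pixel's ray), 0 where there is no reading), "K" (3x3 intrinsics, pixels), "rvec" (rotation vector, rad) and "tvec" (3), from world to camera coordinates, as OpenCV has them. Camera axes: x right, y down, z forward; pixel columns grow to the right and rows downward; lengths in m; the calibration is good to about 2 mm. A picture is of the moment at which its call begins.
- hand_in(): hands the job in, once; it reports no verdict.
Trained networks look in a picture, given as the dict that the camera call returned (one of the last four; its "shot" number tells which), for a name from the list of things; names that differ only in an ending like _2 or _b are one class to them, and where a whole thing is asked for, a point or a joint stands for the part that bears it (a point fixed in the world has none). Each returns a list of dicts, best first, with "score" (0 to 1); they miss things now and then, are a little off and sometimes report something else, mostly with a low value. They report only what shows in the picture. A call takes as long as a camera call. They do not tell look-alikes from the thing itself.
- boxes_of(picture, thing): "rect" ([left, top, right, bottom] in pixels, round what is visible of it).
- outline_of(picture, thing): "pixels" (420x560 bool, what is visible of it) and "rect" ([left, top, right, bottom] in pixels, round what is visible of it).
The state is a dict: "time_s": time; "joints": joint angles; "qd": joint speeds; "joint_torque": joint torques, N m; "position": TCP position; "tool_rot": TCP orientation; "contact_force": force on the tool from outside, world axes, zero at the start; "ft_torque": the same for the moment, N m; "grip_width": opening from 0.0 (shut) to 1.0 (fully open).
Only numpy, scipy, OpenCV 4.12 (cv2) and the standard library are available. Lean on these libraries where they do the work, as an engineer would, in place of code of your own. Each camera call takes 0.05 s, during which the arm holds its last target.

## Working session

There is one attempt and no reset: what is moved stays moved. The work goes in short steps, Python scripts to look and compute and a tool call to move; the robot and the scene stay as the last step left them, time stands still between calls to the robot, and variables do not carry over. Pictures are saved under pics/ and viewed, and the job is handed in when it is done.

Besides the shell and the picture viewer there is one more tool, called after "Call:" by a JSON object that holds its "fn" and its "kwargs", one argument or row to a line. servo_tool: Moves the arm, as the interface text tells. Its arguments: {"type":"object","properties":{"moves":{"type":"array","items":{"type":"array"}},"grip_force":{"type":"number"}},"required":["moves"]}

```bash
mkdir -p pics; ls; python3 - <<'E'
from plant import *
import cv2,pickle
s=get_state();print({k:s[k] for k in s})
for n in("top","side"):
    p=snapshot(n);cv2.imwrite(f"pics/{n}0.png",p["image"]);pickle.dump(p,open(f"{n}0.pkl","wb"))
    for t in("jig","dial_grip","nylon_stop","coil","target_a","leveller"):
        print(n,t,[(round(b["score"],2),[round(float(x)) for x in b["rect"]]) for b in boxes_of(p,t)][:4])
E
```

```text
pics
{'time_s': 0.0, 'joints': array([ 1.06758178e+00,  2.77142887e-01, -2.78884444e-02,  1.26798922e+00,
       -4.43888018e-05,  1.46739454e+00]), 'qd': array([-6.76080906e-05, -1.07827761e-03, -4.71904440e-04,  8.76491589e-04,
        6.53481246e-04, -2.07657099e-04]), 'joint_torque': array([-1.83485470e-03, -4.45507765e+01,  2.95201188e+01,  1.61374756e-02,
       -3.07489190e-04,  4.88194786e-06]), 'position': array([0.2429238 , 0.57501438, 0.23014999]), 'tool_rot': array([-0.91098911,  1.37422186,  0.909226  ]), 'contact_force': array([0.16887281, 0.37473232, 0.85808538]), 'ft_torque': array([ 0.06370163, -0.01812652, -0.02767391]), 'grip_width': 0.9972418523001173}
top jig [(0.93, [362, 150, 435, 240]), (0.62, [200, 181, 283, 278])]
top dial_grip [(0.86, [384, 164, 432, 213])]
top nylon_stop [(0.57, [411, 152, 413, 160]), (0.37, [223, 200, 231, 203])]
top coil [(0.83, [241, 166, 263, 201]), (0.38, [288, 275, 312, 300]), (0.32, [222, 196, 231, 205])]
top target_a [(0.8, [312, 231, 338, 263]), (0.64, [152, 176, 176, 215])]
top leveller [(0.82, [286, 274, 313, 297])]
side jig [(0.76, [222, 130, 304, 197]), (0.62, [212, 211, 319, 303])]
side dial_grip [(0.96, [245, 132, 285, 161]), (0.72, [244, 212, 296, 256])]
side nylon_stop [(0.5, [229, 242, 243, 250])]
side coil [(0.93, [202, 225, 242, 254]), (0.15, [244, 206, 298, 254])]
side target_a [(0.92, [180, 303, 223, 336]), (0.71, [283, 208, 316, 222])]
side leveller [(0.57, [321, 209, 350, 241])]
```

```bash
python3 - <<'E'
import cv2
for n,(a,b,c,d) in(("top",(140,130,460,310)),("side",(160,110,400,350))):
    i=cv2.imread(f"pics/{n}0.png"); i=i[b:d,a:c]; k=2.5
    cv2.imwrite(f"pics/{n}0z.png",cv2.resize(i,None,fx=k,fy=k,interpolation=cv2.INTER_CUBIC))
E
```

```text
(no output)
```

View pics/top0z.png

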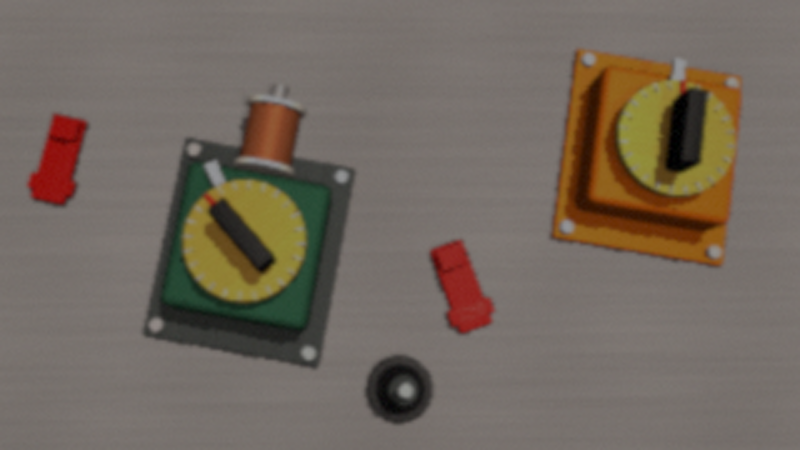

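View pics/side0z.png

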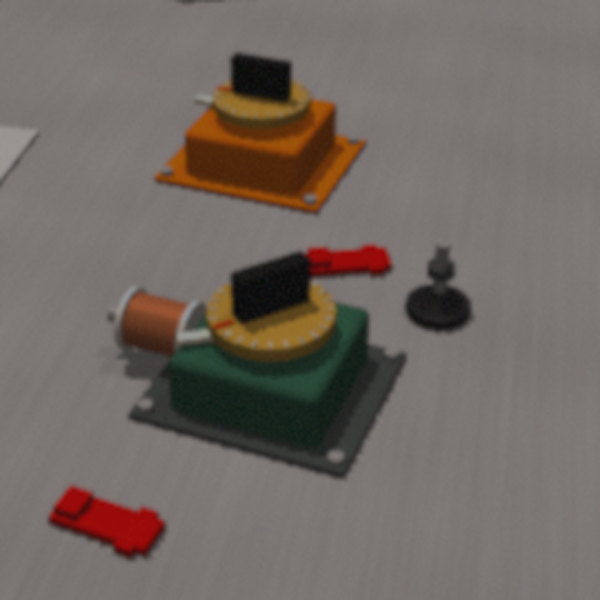

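View pics/top0.png

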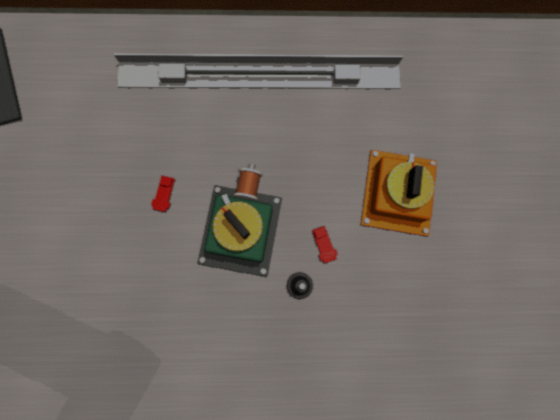

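The green jig shows in top at about (238,226), its bar running from (227,210) to (247,237) with the red mark at the upper-left end. The nylon pointer is at (226,200) and the coil at (249,181). The orange jig on the right is a decoy. Next I measure the poses.

```bash
cat > h.py <<'E'
import numpy as np,cv2
def ray(p,uv,z):
    R=cv2.Rodrigues(np.array(p["rvec"],float))[0];t=np.array(p["tvec"],float).ravel();K=np.array(p["K"],float)
    uv=np.atleast_2d(np.asarray(uv,float))
    d=(np.linalg.inv(K)@np.c_[uv,np.ones(len(uv))].T).T@R
    c=-R.T@t
    return c+d*((z-c[2])/d[:,2])[:,None]
def proj(p,X):
    return cv2.projectPoints(np.atleast_2d(np.asarray(X,float)),np.array(p["rvec"],float),np.array(p["tvec"],float),np.array(p["K"],float),None)[0][:,0]
def pts(p,mask,z):
    v,u=np.nonzero(mask);return ray(p,np.c_[u,v],z)
def rectify(p,c,z,half=.08,s=.00025):
    n=int(2*half/s);g=np.arange(n)*s-half
    X,Y=np.meshgrid(g,g);W=np.c_[c[0]+X.ravel(),c[1]-Y.ravel(),np.full(X.size,z)]
    m=proj(p,W).reshape(n,n,2).astype(np.float32)
    return cv2.remap(p["image"],m[...,0],m[...,1],cv2.INTER_CUBIC)
def angs(p,c):
    """colour angles about axis c (world xy): red mark at z=.066, white pointer z=.055"""
    out={}
    for nm,z,r0,r1 in(("red",.066,.027,.041),("white",.055,.046,.06)):
        im=rectify(p,c,z);h=.08;s=.00025;n=im.shape[0];g=np.arange(n)*s-h
        X,Y=np.meshgrid(g,-g);r=np.hypot(X,Y);b=im.astype(float)
        sel=(r>r0)&(r<r1)
        if nm=="red": w=np.clip(b[...,2]-1.35*b[...,1]-15,0,None)
        else:
            hsv=cv2.cvtColor(im,cv2.COLOR_BGR2HSV);w=((hsv[...,2]>140)&(hsv[...,1]<60))*1.
        w=w*sel
        if w.sum()==0: out[nm]=None;continue
        out[nm]=(round(float(np.degrees(np.arctan2((w*Y).sum(),(w*X).sum()))),1),int((w>0).sum()))
    return out
E
python3 - <<'E'
import pickle
from h import *
for n,box in(("top",(195,180,290,280)),("side",(235,205,300,260))):
    p=pickle.load(open(n+"0.pkl","rb"));im=p["image"];hsv=cv2.cvtColor(im,cv2.COLOR_BGR2HSV)
    m=np.zeros(im.shape[:2],bool);a,b,c,d=box;m[b:d,a:c]=1
    print(n,"cam",(-cv2.Rodrigues(p["rvec"])[0].T@p["tvec"].ravel()).round(3))
    y=m&(hsv[...,0]>15)&(hsv[...,0]<33)&(hsv[...,1]>110)&(hsv[...,2]>70)
    hull=cv2.convexHull(pts(p,y,.066)[:,:2].astype(np.float32))
    print("disc",cv2.minEnclosingCircle(hull),cv2.fitEllipse(hull))
    k=m&(hsv[...,2]<45); 
    q=pts(p,k,.100)[:,:2]
    print("dark",len(q))
p=pickle.load(open("top0.pkl","rb"))
E
```

```text
top cam [0.421 0.036 0.734]
disc ((0.5078344941139221, 0.08824639022350311), 0.042509473860263824) ((0.507430911064148, 0.08825501799583435), (0.08346636593341827, 0.08391734212636948), 159.37066650390625)
dark 629
side cam [0.376 0.72  0.536]
disc ((0.507469654083252, 0.09223219752311707), 0.043752484023571014) ((0.5082131624221802, 0.0909833014011383), (0.08285392075777054, 0.08601714670658112), 12.637263298034668)
dark 811
```

```bash
python3 - <<'E'
import pickle
from h import *
ims=[]
for n,c in(("top",(.5075,.0883)),("side",(.508,.091))):
    p=pickle.load(open(n+"0.pkl","rb"));print(n,angs(p,c))
    for z in(.066,.1): ims.append(cv2.resize(rectify(p,c,z),(400,400)))
cv2.imwrite("pics/rect0.png",np.vstack([np.hstack(ims[:2]),np.hstack(ims[2:])])[:, :])
i=cv2.imread("pics/rect0.png");cv2.imwrite("pics/rect0.png",cv2.resize(i,(600,600)))
E
```

```text
top {'red': (39.9, 748), 'white': (16.1, 1307)}
side {'red': (33.2, 1713), 'white': (10.1, 2555)}
```

View pics/rect0.png

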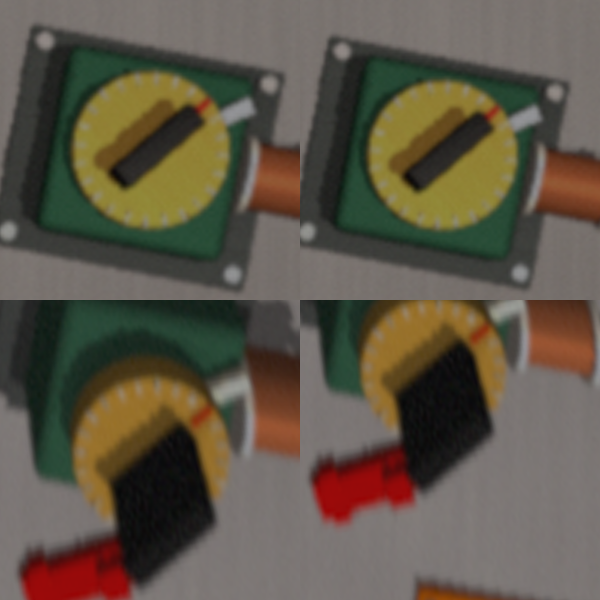

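```bash
cat >> h.py <<'E'
def meas(p,c,thick=1):
    """red line dir & pointer dir via masks in rectified images, printed with pixel angles; ptr limited to blob nearest red cw side"""
    out={}
    for nm,z,r0,r1 in(("red",.066,.026,.042),("white",.055,.045,.063)):
        im=rectify(p,c,z);s=.00025;n=im.shape[0];g=np.arange(n)*s-.08
        X,Y=np.meshgrid(g,-g);r=np.hypot(X,Y)
        hsv=cv2.cvtColor(im,cv2.COLOR_BGR2HSV).astype(int)
        if nm=="red": m=((hsv[...,0]<12)|(hsv[...,0]>172))&(hsv[...,1]>110)&(hsv[...,2]>60)
        else: m=(hsv[...,1]<60)&(hsv[...,2]>115)
        m&=(r>r0)&(r<r1)
        k,l,st,ce=cv2.connectedComponentsWithStats(m.astype(np.uint8))
        out[nm]=[]
        for i in range(1,k):
            if st[i,4]>150:
                x,y=X[l==i].mean(),Y[l==i].mean();out[nm].append((round(float(np.degrees(np.arctan2(y,x))),1),round(float(np.hypot(x,y)),4),int(st[i,4])))
    return out
E
python3 - <<'E'
import pickle
from h import *
from scipy.spatial.transform import Rotation as R
for n,c in(("top",(.5075,.0883)),("side",(.508,.091))):
    p=pickle.load(open(n+"0.pkl","rb"));print(n,meas(p,c))
p=pickle.load(open("top0.pkl","rb"))
im=rectify(p,(.5075,.0883),.1);hsv=cv2.cvtColor(im,cv2.COLOR_BGR2HSV)
g=np.arange(640)*.00025-.08;X,Y=np.meshgrid(g,-g)
m=(hsv[...,2]<62)&(np.hypot(X,Y)<.034)
k,l,st,ce=cv2.connectedComponentsWithStats(m.astype(np.uint8));i=1+np.argmax(st[1:,4])
print("bar",cv2.minAreaRect(np.c_[X[l==i],Y[l==i]].astype(np.float32)*1000))
print(R.from_rotvec([-0.91098911,1.37422186,0.909226]).as_matrix().round(3))
E
```

```text
top {'red': [(39.9, 0.0362, 573)], 'white': [(79.3, 0.0598, 2850), (23.9, 0.0535, 2107), (-12.8, 0.0577, 1996)]}
side {'red': [(33.5, 0.0329, 776)], 'white': [(-9.6, 0.0524, 9387), (-127.7, 0.0578, 4817)]}
bar ((-1.6020870208740234, -0.7614421844482422), (53.819583892822266, 13.389886856079102), 40.84614944458008)
[[-0.001 -0.921  0.389]
 [-0.002  0.389  0.921]
 [-1.     0.    -0.002]]
```

Call:
{"fn": "servo_tool", "kwargs": {
  "moves": [
    [[0,-2.16,-1.72],[0,0,0],1],
    [[0,-2.16,-1.72],[0,0,0],1],
    [[0,-2.16,-1.72],[0,0,0],1],
    [[0,-2.16,-1.72],[0,0,0],1],
    [[0,-2.16,-1.72],[0,0,0],1],
    [[0,-2.16,-1.72],[0,0,0],1],
    [[0,-2.16,-1.72],[0,0,0],1],
    [[0,-2.16,-1.72],[0,0,0],1],
    [[0,-2.16,-1.72],[0,0,0],1],
    [[0,-2.16,-1.72],[0,0,0],1]
  ],
  "grip_force": 60
}}

```text
time_s: 1.7
position: [0.3758, 0.3322, 0.2315]
tool_rot: [-0.91, 1.372, 0.91]
contact_force: [0.6, 1.4, -0.2]
grip_width: 1.0
```

Call:
{"fn": "servo_tool", "kwargs": {
  "moves": [
    [[0,-2.16,-1.72],[0,0,0],1],
    [[0,-2.16,-1.72],[0,0,0],1],
    [[0,-2.16,-1.72],[0,0,0],1],
    [[0,-2.16,-1.72],[0,0,0],1],
    [[0,-2.16,-1.72],[0,0,0],1],
    [[0,-2.16,-1.72],[0,0,0],1],
    [[0,-2.16,-1.72],[0,0,0],1],
    [[0,-2.16,-1.72],[0,0,0],1],
    [[0,-2.16,-1.72],[0,0,0],1],
    [[0,-2.16,-1.72],[0,0,0],1]
  ]
}}

```text
time_s: 2.7
position: [0.5078, 0.0896, 0.2315]
tool_rot: [-0.91, 1.372, 0.91]
contact_force: [0.8, -0.1, -0.0]
grip_width: 0.997
```

Call:
{"fn": "servo_tool", "kwargs": {
  "moves": [
    [[0,0,0],[-0.11,0,0],1],
    [[0,0,0],[-0.11,0,0],1],
    [[0,0,0],[-0.11,0,0],1],
    [[0,0,0],[-0.11,0,0],1],
    [[0,0,0],[-0.11,0,0],1],
    [[0.5,0,0],[-0.11,0,0],1],
    [[1,0,0],[-0.11,0,0],1],
    [[1,0,0],[-0.11,0,0],1],
    [[1,0,0],[-0.11,0,0],1],
    [[0.5,0,0],[-0.11,0,0],1]
  ]
}}

```text
time_s: 3.7
position: [0.5068, 0.0906, 0.1905]
tool_rot: [-1.706, 0.79, 1.708]
contact_force: [-0.2, 0.1, 1.0]
grip_width: 1.0
```

```bash
cat > st.py <<'E'
from plant import *
from scipy.spatial.transform import Rotation as R
import numpy as np
def st():
    s=get_state();M=R.from_rotvec(s["tool_rot"]).as_matrix()
    print("t",round(s["time_s"],2),"pos",(s["position"]*1000).round(1),"x",M[:,0].round(3),"zyaw",np.degrees(np.arctan2(M[1,2],M[0,2])).round(2),"F",s["contact_force"].round(1),"T",s["ft_torque"].round(3),"g",round(s["grip_width"],3),"j6",s["joints"][5].round(3), "tau6",s["joint_torque"][5].round(3))
    return s
E
python3 - <<'E'
from st import *;import cv2,pickle
st()
for n in("top","side"):
    p=snapshot(n);cv2.imwrite(f"pics/{n}1.png",p["image"]);pickle.dump(p,open(f"{n}1.pkl","wb"))
E
```

```text
t 3.7 pos [506.8  90.6 190.5] x [-0.001 -0.    -1.   ] zyaw 130.38 F [-0.2  0.1  1. ] T [-0.032  0.021  0.039] g 1.0 j6 -0.653 tau6 0.725
```

View pics/side1.png

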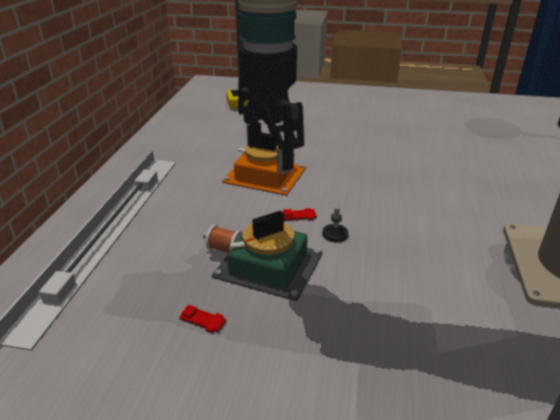

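```bash
python3 - <<'E'
import pickle
from h import *
o=[]
for n in("side","top"):
    p=pickle.load(open(n+"1.pkl","rb"));im=p["image"].copy()
    a=np.linspace(0,2*np.pi,60)
    for c,col in(((.5077,.0893),(255,0,255)),):
        cv2.polylines(im,[proj(p,np.c_[c[0]+.042*np.cos(a),c[1]+.042*np.sin(a),0*a+.066]).round().astype(int)],True,col,1)
        y=np.radians(40);B=[[c[0]+x*np.cos(y)-v*np.sin(y),c[1]+x*np.sin(y)+v*np.cos(y),.1] for x,v in((.026,.007),(-.026,.007),(-.026,-.007),(.026,-.007))]
        if n=="side": cv2.polylines(im,[proj(p,B).round().astype(int)],True,(0,255,0),1)
    print(n,proj(p,[.5068,.0906,.1905]))
    o.append(cv2.resize(im[130:310,180:350] if n=="side" else im[130:310,160:330],None,fx=2.3,fy=3,interpolation=cv2.INTER_NEAREST))
cv2.imwrite("pics/ov1.png",np.hstack(o))
E
```

```text
side [[268.28084592 166.10199629]]
top [[228.6841342  214.74387932]]
```

View pics/ov1.png

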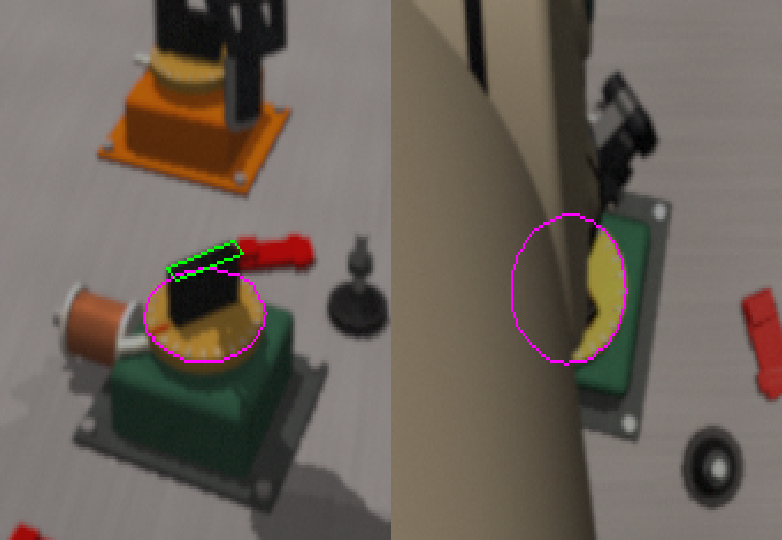

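Call:
{"fn": "servo_tool", "kwargs": {
  "moves": [
    [[1.3,0,-0.15],[0,0,0],1],
    [[1.3,0,0],[0,0,0],1],
    [[1.3,0,0],[0,0,0],1],
    [[1.3,0,0],[0,0,0],1],
    [[1.3,0,0],[0,0,0],1],
    [[1.3,0,0],[0,0,0],1],
    [[1.3,0,0],[0,0,0],1],
    [[1.3,0,0],[0,0,0],0.7],
    [[0.9,0,0],[0,0,0],0.4],
    [[0.4,0,0],[0,0,0],0]
  ]
}}

```text
time_s: 4.8
position: [0.5075, 0.0895, 0.073]
tool_rot: [-1.702, 0.793, 1.705]
contact_force: [-0.1, 0.1, 0.0]
grip_width: 0.551
```

```bash
python3 - <<'E'
from st import *;import cv2,pickle
st()
for n in("side",):
    p=snapshot(n);cv2.imwrite(f"pics/{n}2.png",cv2.resize(p["image"][130:310,180:350],None,fx=3.3,fy=3.3));
E
```

```text
t 4.8 pos [507.5  89.5  73. ] x [-0.002 -0.    -1.   ] zyaw 130.12 F [-0.1  0.1  0. ] T [-0.001  0.04  -0.024] g 0.551 j6 -0.651 tau6 0.0
```

View pics/side2.png

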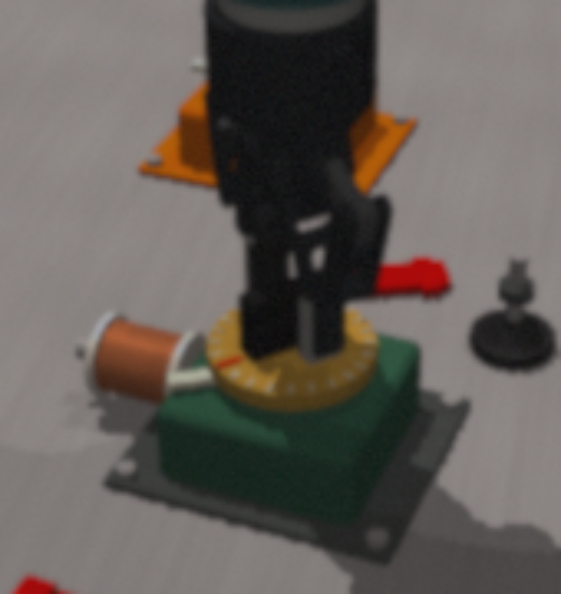

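The fingers straddle the bar, and the red mark is visible at about (230,362) in the zoom. Closing now.

Call:
{"fn": "servo_tool", "kwargs": {
  "moves": [
    [[0,0,0],[0,0,0],-0.5],
    [[0,0,0],[0,0,0],-0.5],
    [[0,0,0],[0,0,0],-0.6],
    [[0,0,0],[0,0,0],-0.7],
    [[0,0,0],[0,0,0],-0.8],
    [[0,0,0],[0,0,0],-1],
    [[0,0,0],[0,0,0],-1],
    [[0,0,0],[0,0,0],-1],
    [[0,0,0],[0,0,0],-1],
    [[0,0,0],[0,0,0],-1]
  ],
  "grip_force": 60
}}

```text
time_s: 5.85
position: [0.5095, 0.089, 0.0752]
tool_rot: [-1.706, 0.793, 1.701]
contact_force: [1.2, -5.0, 6.1]
grip_width: 0.151
```

```bash
python3 - <<'E'
from st import *;import cv2,pickle
from h import *
st()
p=snapshot("side");cv2.imwrite(f"pics/side3.png",cv2.resize(p["image"][180:270,190:310],None,fx=6,fy=6,interpolation=cv2.INTER_CUBIC));print(meas(p,(.508,.091)))
st()
E
```

```text
t 5.85 pos [509.5  89.   75.2] x [ 0.002 -0.001 -1.   ] zyaw 130.1 F [ 1.2 -5.   6.1] T [-0.851 -0.216  0.012] g 0.151 j6 -0.651 tau6 0.029
{'red': [(32.8, 0.033, 677)], 'white': [(-8.9, 0.0521, 10278), (-128.2, 0.0575, 5564)]}
t 5.9 pos [509.5  89.   75.2] x [ 0.002 -0.001 -1.   ] zyaw 130.1 F [ 1.3 -5.3  5.5] T [-0.882 -0.168  0.034] g 0.152 j6 -0.651 tau6 0.029
```

View pics/side3.png

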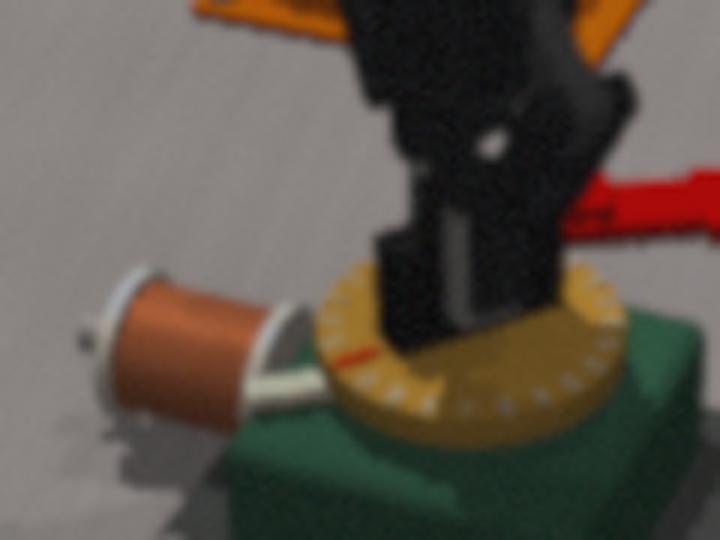

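Call:
{"fn": "servo_tool", "kwargs": {
  "moves": [
    [[-0.1,0,-0.15],[0,0,0],-1],
    [[0,0,0],[0.05,0,0],-1],
    [[0,0,0],[0.05,0,0],-1],
    [[0,0,0],[0.05,0,0],-1],
    [[0,0,0],[0.05,0,0],-1],
    [[0,0,0],[0.05,0,0],-1],
    [[0,0,0],[0.05,0,0],-1],
    [[0,0,0],[0.05,0,0],-1],
    [[0,0,0],[0.025,0,0],-1],
    [[0,0,0],[0,0,0],-1]
  ]
}}

```text
time_s: 6.9
position: [0.5096, 0.0886, 0.0752]
tool_rot: [-1.445, 1.036, 1.444]
contact_force: [3.0, -0.9, -0.8]
grip_width: 0.151
```

```bash
python3 - <<'E'
from st import *;import cv2,pickle
from h import *
st()
p=snapshot("side");cv2.imwrite(f"pics/side4.png",cv2.resize(p["image"][180:270,190:310],None,fx=6,fy=6,interpolation=cv2.INTER_CUBIC));print(meas(p,(.508,.091)))
st()
E
```

```text
t 6.9 pos [509.6  88.6  75.2] x [ 0.001  0.001 -1.   ] zyaw 108.65 F [ 3.  -0.9 -0.8] T [-0.327 -0.617  0.033] g 0.151 j6 -0.279 tau6 0.105
{'red': [(11.2, 0.0351, 856)], 'white': [(-11.3, 0.0527, 9922), (-128.8, 0.0577, 5271)]}
t 6.95 pos [509.6  88.6  75.3] x [ 0.001  0.001 -1.   ] zyaw 108.67 F [ 3.1 -2.   0.8] T [-0.288 -0.695 -0.002] g 0.151 j6 -0.279 tau6 0.04
```

View pics/side4.png

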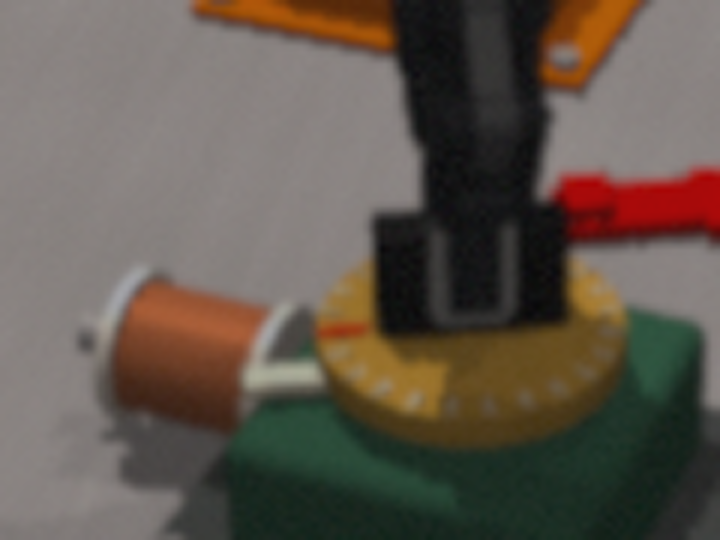

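Call:
{"fn": "servo_tool", "kwargs": {
  "moves": [
    [[0,0,0],[0.04,0,0],-1],
    [[0,0,0],[0.04,0,0],-1],
    [[0,0,0],[0.04,0,0],-1],
    [[0,0,0],[0.04,0,0],-1],
    [[0,0,0],[0.04,0,0],-1],
    [[0,0,0],[0.04,0,0],-1],
    [[0,0,0],[0.022,0,0],-1],
    [[0,0,0],[0,0,0],-1],
    [[0,0,0],[0,0,0],-1],
    [[0,0,0],[0,0,0],-1]
  ]
}}

```text
time_s: 7.95
position: [0.5096, 0.0884, 0.0752]
tool_rot: [-1.256, 1.178, 1.255]
contact_force: [5.1, -2.3, -1.7]
grip_width: 0.151
```

```bash
cat > chk.py <<'E'
import sys
from st import *;import cv2,pickle
from h import *
T=[];J=[]
for i in range(4):
    s=get_state();T.append(s["ft_torque"][2]);J.append(s["joint_torque"][5]);p=snapshot("side")
T=np.array(T);print("Tz",T.round(3),"mean",T.mean().round(3),"j6",np.round(J,3))
cv2.imwrite(f"pics/side{sys.argv[1]}.png",cv2.resize(p["image"][180:270,190:310],None,fx=6,fy=6,interpolation=cv2.INTER_CUBIC));print(meas(p,(.508,.091)))
st()
E
python3 chk.py 5
```

```text
Tz [0.008 0.082 0.055 0.055] mean 0.05 j6 [0.027 0.031 0.033 0.033]
{'red': [(-4.0, 0.036, 765)], 'white': [(18.8, 0.0597, 516), (-17.7, 0.0544, 8757), (-128.5, 0.0576, 5470)]}
t 8.15 pos [509.6  88.4  75.3] x [ 0.001  0.    -1.   ] zyaw 93.64 F [ 4.  -2.6 -3.2] T [-0.403 -1.003  0.005] g 0.148 j6 -0.017 tau6 0.033
```

View pics/side5.png

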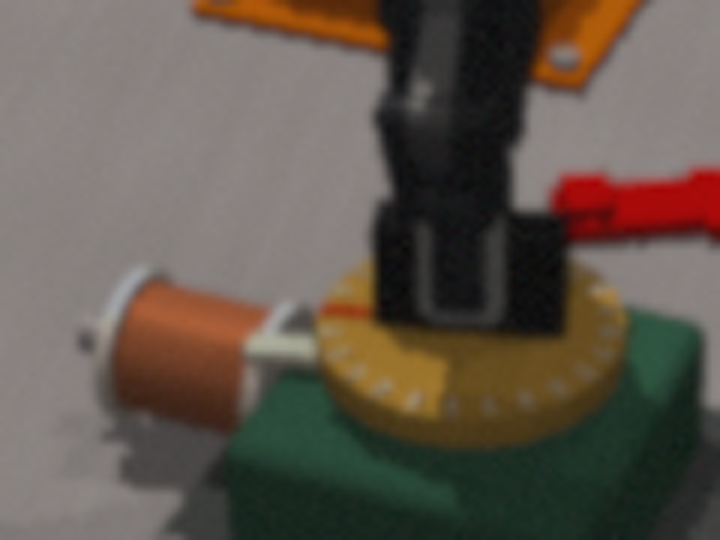

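Call:
{"fn": "servo_tool", "kwargs": {
  "moves": [
    [[0,-0.1,-0.05],[0.04,0,0],-1],
    [[0,0,0],[0.04,0,0],-1],
    [[0,0,0],[0.04,0,0],-1],
    [[0,0,0],[0.04,0,0],-1],
    [[0,0,0],[0.04,0,0],-1],
    [[0,0,0],[0.04,0,0],-1],
    [[0,0,0],[0.022,0,0],-1],
    [[0,0,0],[0,0,0],-1],
    [[0,0,0],[0,0,0],-1],
    [[0,0,0],[0,0,0],-1]
  ]
}}

```text
time_s: 9.15
position: [0.5097, 0.0881, 0.0752]
tool_rot: [-1.061, 1.297, 1.063]
contact_force: [1.1, -0.5, 1.3]
grip_width: 0.152
```

```bash
python3 chk.py 6
```

```text
Tz [0.145 0.173 0.149 0.22 ] mean 0.172 j6 [0.177 0.178 0.179 0.18 ]
{'red': [(-18.0, 0.0361, 868)], 'white': [(-17.4, 0.0548, 9163), (-128.3, 0.0574, 5686)]}
t 9.35 pos [509.7  88.2  75.2] x [-0.001  0.001 -1.   ] zyaw 78.63 F [0.7 0.4 1.3] T [-0.092 -0.122  0.162] g 0.152 j6 0.244 tau6 0.182
```

View pics/side6.png

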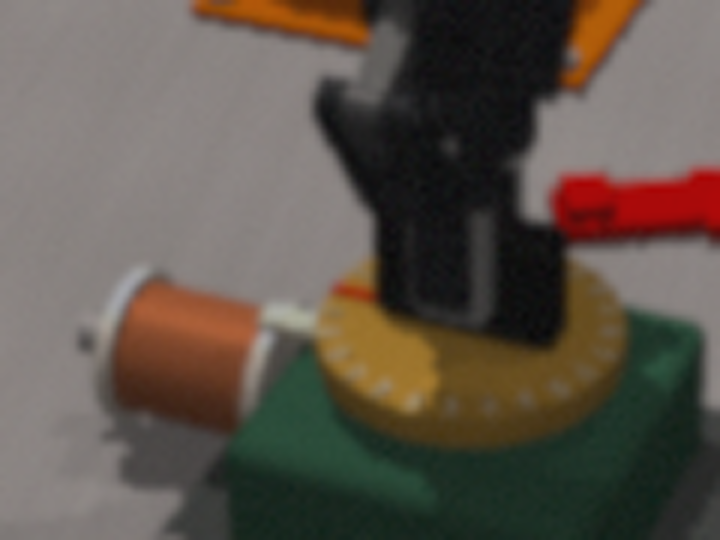

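Call:
{"fn": "servo_tool", "kwargs": {
  "moves": [
    [[0,0,0],[0.01,0,0],-1],
    [[0,0,0],[0.01,0,0],-1],
    [[0,0,0],[0.015,0,0],-1],
    [[0,0,0],[0,0,0],-1],
    [[0,0,0],[0,0,0],-1],
    [[0,0,0],[0,0,0],-1],
    [[0,0,0],[0,0,0],-1],
    [[0,0,0],[0,0,0],-1],
    [[0,0,0],[0,0,0],-1],
    [[0,0,0],[0,0,0],-1]
  ]
}}

```text
time_s: 10.35
position: [0.5098, 0.0881, 0.0752]
tool_rot: [-1.035, 1.311, 1.036]
contact_force: [-4.3, 1.4, 4.8]
grip_width: 0.151
```

```bash
python3 chk.py 7
```

```text
Tz [0.213 0.223 0.196 0.228] mean 0.215 j6 [0.206 0.206 0.206 0.206]
{'red': [(-20.0, 0.0361, 858)], 'white': [(-17.6, 0.0548, 9046), (-128.3, 0.0574, 5725)]}
t 10.55 pos [509.8  88.1  75.2] x [-0.001  0.    -1.   ] zyaw 76.61 F [-5.   1.3  4.3] T [0.314 0.793 0.2  ] g 0.149 j6 0.28 tau6 0.207
```

```bash
cat > tick.py <<'E'
from h import *
import pickle
P=pickle.load(open("side0.pkl","rb"))
def full(i):
    z=cv2.imread(f"pics/side{i}.png");f=P["image"].copy();f[180:270,190:310]=cv2.resize(z,(120,90),interpolation=cv2.INTER_AREA);return f
def phase(img,c=(.508,.0905),r=(.036,.0395),sector=(60,150)):
    # ring samples over angles; s=saturation drop
    a=np.radians(np.arange(sector[0],sector[1],.25));out=[]
    for rr in np.linspace(*r,8):
        m=proj(P,np.c_[c[0]+rr*np.cos(a),c[1]+rr*np.sin(a),0*a+.066]).astype(np.float32)
        out.append(cv2.remap(img,m[None,:,0],m[None,:,1],cv2.INTER_CUBIC)[0].astype(float))
    o=np.mean(out,0);s=o[:,0]-.5*o[:,2]   # blue vs red: ticks white
    s=s-np.convolve(np.pad(s,30,mode="edge"),np.ones(60)/60,"same")[30:-30]
    w=np.hanning(len(s));F=(w*s*np.exp(-1j*24*a)).sum()
    return -np.degrees(np.angle(F))/24, abs(F)/w.sum()
if __name__=="__main__":
    import os
    for i in range(3,20):
        if os.path.exists(f"pics/side{i}.png"):
            f=full(i);print(i,[tuple(np.round(phase(f,sector=s),2)) for s in((30,100),(50,120),(60,150),(20,150))])
    f=P["image"];print(0,[tuple(np.round(phase(f,sector=s),2)) for s in((30,100),(50,120),(60,150),(20,150))])
E
python3 tick.py
```

```text
3 [(np.float64(7.32), np.float64(6.71)), (np.float64(-6.73), np.float64(5.47)), (np.float64(-5.05), np.float64(3.8)), (np.float64(-6.67), np.float64(4.49))]
4 [(np.float64(0.72), np.float64(6.5)), (np.float64(2.05), np.float64(5.25)), (np.float64(3.46), np.float64(3.89)), (np.float64(1.82), np.float64(4.43))]
5 [(np.float64(0.69), np.float64(6.53)), (np.float64(1.99), np.float64(5.21)), (np.float64(3.47), np.float64(3.71)), (np.float64(1.76), np.float64(4.36))]
6 [(np.float64(0.72), np.float64(5.97)), (np.float64(2.2), np.float64(4.49)), (np.float64(3.65), np.float64(3.47)), (np.float64(1.86), np.float64(3.89))]
7 [(np.float64(-1.14), np.float64(6.31)), (np.float64(0.2), np.float64(4.54)), (np.float64(1.59), np.float64(3.42)), (np.float64(-0.13), np.float64(4.08))]
0 [(np.float64(-7.21), np.float64(7.09)), (np.float64(-5.92), np.float64(7.32)), (np.float64(-4.57), np.float64(6.52)), (np.float64(-5.85), np.float64(6.03))]
```

Call:
{"fn": "servo_tool", "kwargs": {
  "moves": [
    [[0,0,0],[-0.05,0,0],-1],
    [[0,0,0],[-0.1,0,0],-1],
    [[0,0,0],[-0.12,0,0],-1],
    [[0,0,0],[-0.12,0,0],-1],
    [[0,0,0],[-0.12,0,0],-1],
    [[0,0,0],[-0.12,0,0],-1],
    [[0,0,0],[-0.12,0,0],-1],
    [[0,0,0],[-0.12,0,0],-1],
    [[0,0,0],[-0.07,0,0],-1],
    [[0,0,0],[0,0,0],-1]
  ]
}}

```text
time_s: 11.55
position: [0.5096, 0.0888, 0.0752]
tool_rot: [-1.706, 0.786, 1.71]
contact_force: [-5.1, 4.2, 4.9]
grip_width: 0.148
```

```bash
python3 chk.py 8; python3 tick.py | sed -n 5,8p
```

```text
Tz [-0.002  0.063  0.04   0.037] mean 0.034 j6 [-0.189 -0.023  0.015  0.022]
{'red': [(33.4, 0.0331, 728)], 'white': [(12.7, 0.0582, 1314), (-21.8, 0.0553, 8032), (-128.3, 0.0576, 5531)]}
t 11.75 pos [509.6  88.8  75.2] x [-0.001  0.002 -1.   ] zyaw 130.45 F [-5.3  3.9  5.2] T [0.679 0.9   0.015] g 0.151 j6 -0.66 tau6 0.023
7 [(np.float64(-1.14), np.float64(6.31)), (np.float64(0.2), np.float64(4.54)), (np.float64(1.59), np.float64(3.42)), (np.float64(-0.13), np.float64(4.08))]
8 [(np.float64(-7.13), np.float64(6.66)), (np.float64(-6.26), np.float64(6.25)), (np.float64(-4.92), np.float64(3.97)), (np.float64(-6.23), np.float64(4.88))]
0 [(np.float64(-7.21), np.float64(7.09)), (np.float64(-5.92), np.float64(7.32)), (np.float64(-4.57), np.float64(6.52)), (np.float64(-5.85), np.float64(6.03))]
```

View pics/side8.png

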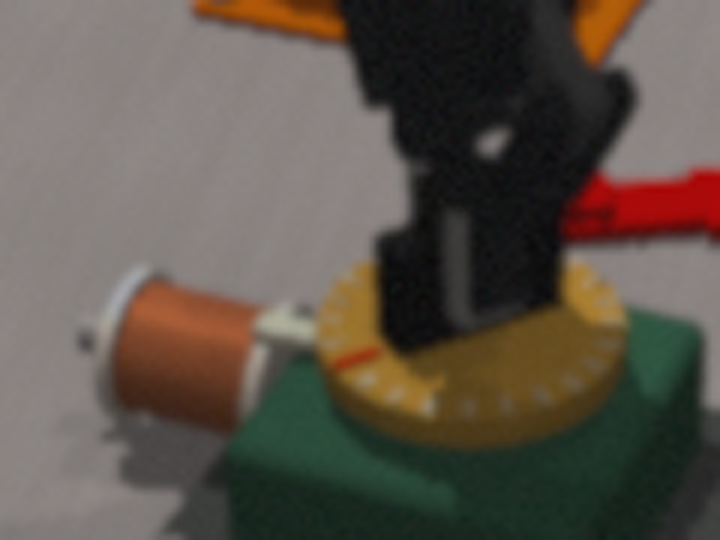

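View pics/side7.png

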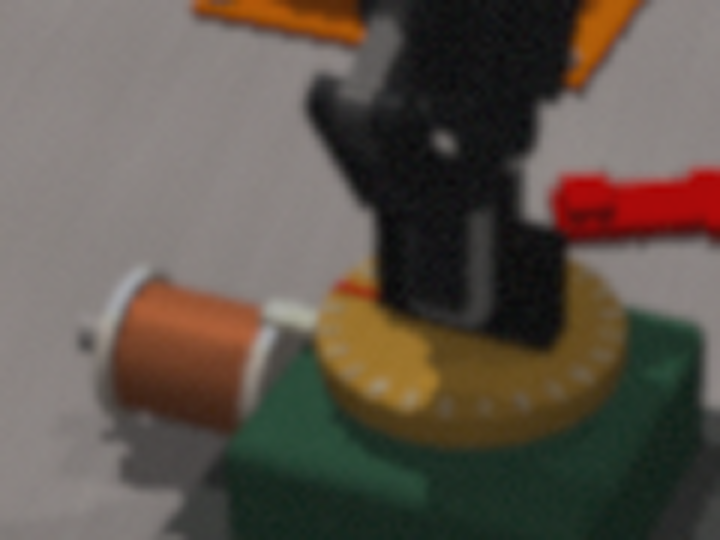

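Call:
{"fn": "servo_tool", "kwargs": {
  "moves": [
    [[0,0,0.1],[0,0,0],-1],
    [[0,0,0],[0,0,0],-1],
    [[0,0,0],[0,0,0],-0.5],
    [[0,0,0],[0,0,0],-0.3],
    [[0,0,0],[0,0,0],0],
    [[0,0,0],[0,0,0],0.2],
    [[0,0,0],[0,0,0],0.2],
    [[0,0,0],[0,0,0],0.2],
    [[-0.2,0,0],[0,0,0],0.2],
    [[-0.5,0,0],[0,0,0],0.2]
  ]
}}

```text
time_s: 12.75
position: [0.5092, 0.0887, 0.0821]
tool_rot: [-1.707, 0.788, 1.708]
contact_force: [-0.1, -0.1, 0.4]
grip_width: 0.602
```

Call:
{"fn": "servo_tool", "kwargs": {
  "moves": [
    [[-1,0,0],[0,0,0],0.2],
    [[-1.5,0,0],[0,0,0],0.2],
    [[-2,0,0],[0,0,0],0.2],
    [[-2,0,0],[0,0,0],0.2],
    [[-2,0,0],[0,0,0],0.2],
    [[-2,0,0],[0,0,0],0.2],
    [[-2,0,0],[0,0,0],0.2],
    [[-2,0,0],[0,0,0],0.2],
    [[-1,0,0],[0,0,0],0.2],
    [[0,0,0],[0,0,0],0.2]
  ]
}}

```text
time_s: 13.75
position: [0.511, 0.0888, 0.2396]
tool_rot: [-1.711, 0.786, 1.703]
contact_force: [0.2, -0.2, 0.1]
grip_width: 0.601
```

```bash
python3 chk.py 9; python3 tick.py | tail -3
```

```text
Tz [0.031 0.088 0.018 0.049] mean 0.047 j6 [ 0.  0. -0.  0.]
{'red': [(33.4, 0.0328, 776)], 'white': [(12.8, 0.0583, 1354), (-21.7, 0.0554, 8027), (-128.1, 0.0576, 5364)]}
t 13.95 pos [508.8  88.7 236.1] x [-0.002 -0.    -1.   ] zyaw 130.46 F [ 0.6 -0.3 -1.2] T [ 0.057 -0.006  0.024] g 0.597 j6 -0.659 tau6 -0.0
8 [(np.float64(-7.13), np.float64(6.66)), (np.float64(-6.26), np.float64(6.25)), (np.float64(-4.92), np.float64(3.97)), (np.float64(-6.23), np.float64(4.88))]
9 [(np.float64(-7.08), np.float64(7.39)), (np.float64(-5.87), np.float64(8.08)), (np.float64(-4.75), np.float64(6.87)), (np.float64(-5.85), np.float64(6.56))]
0 [(np.float64(-7.21), np.float64(7.09)), (np.float64(-5.92), np.float64(7.32)), (np.float64(-4.57), np.float64(6.52)), (np.float64(-5.85), np.float64(6.03))]
```

View pics/side9.png

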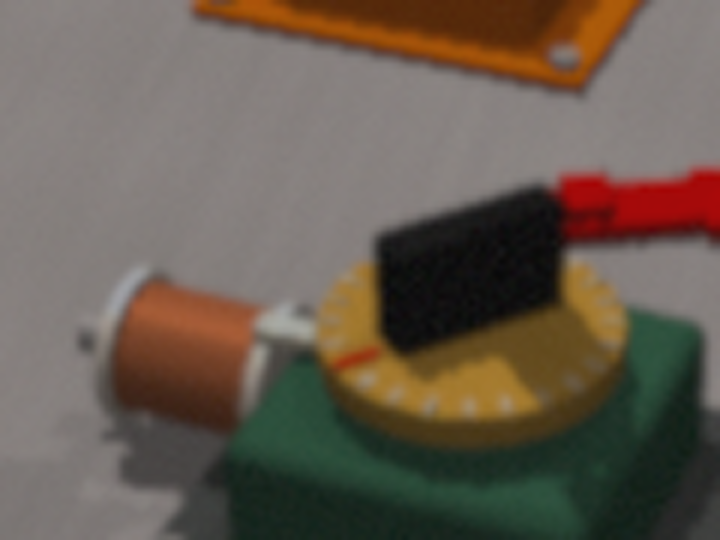

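Call:
{"fn": "servo_tool", "kwargs": {
  "moves": [
    [[0,-0.8,3],[0,0,0],0.2],
    [[0,-0.8,4],[0,0,0],0.2],
    [[0,-0.8,4],[0,0,0],0.2],
    [[0,-0.8,4],[0,0,0],0.2],
    [[0,-0.8,4],[0,0,0],0.2],
    [[0,-0.8,4],[0,0,0],0.2],
    [[0,-0.8,4],[0,0,0],0.2],
    [[0,-0.8,4],[0,0,0],0.2],
    [[0,-0.8,4],[0,0,0],0.2],
    [[0,-0.4,2],[0,0,0],0.2]
  ]
}}

```text
time_s: 14.95
position: [0.3251, 0.4213, 0.236]
tool_rot: [-1.709, 0.788, 1.711]
contact_force: [0.5, -0.8, 0.4]
grip_width: 0.603
```

```bash
python3 - <<'E'
from st import *;import cv2,pickle
from h import *
st();c=(.5075,.0883)
p=snapshot("top");q=pickle.load(open("top0.pkl","rb"))
print("before",meas(q,c));print("now",meas(p,c))
cv2.imwrite("pics/top9.png",np.hstack([cv2.resize(rectify(x,c,.055),(400,400)) for x in(q,p)]))
pickle.dump(p,open("top9.pkl","wb"))
cv2.imwrite("pics/top9f.png",p["image"])
E
```

```text
t 14.95 pos [325.1 421.3 236. ] x [-0.002 -0.001 -1.   ] zyaw 130.62 F [ 0.5 -0.8  0.4] T [ 0.032 -0.035  0.022] g 0.603 j6 0.083 tau6 -0.129
before {'red': [(39.9, 0.0362, 573)], 'white': [(79.3, 0.0598, 2850), (23.9, 0.0535, 2107), (-12.8, 0.0577, 1996)]}
now {'red': [(39.9, 0.0361, 563)], 'white': [(79.3, 0.0598, 2854), (-9.4, 0.0551, 3854)]}
```

View pics/top9.png

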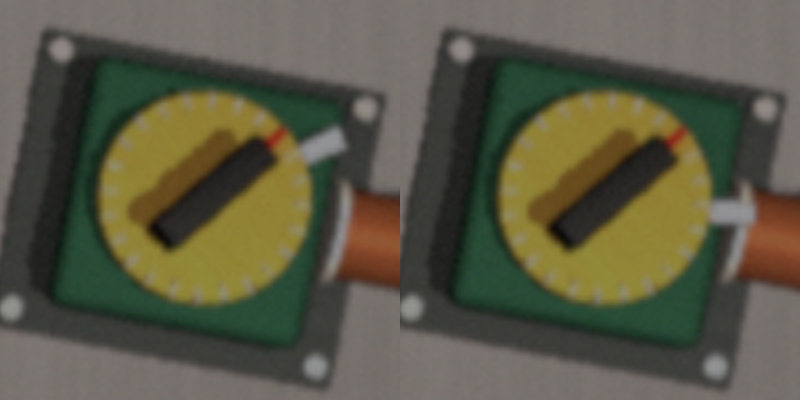

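View pics/top9f.png

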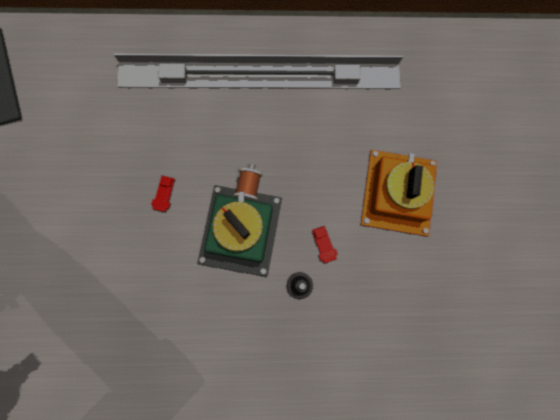

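```bash
python3 - <<'E'
import pickle
from h import *
for nm,a0,a1 in(("top0",10,38),("top9",-20,10)):
    p=pickle.load(open(nm+".pkl","rb"))
    for c in((.5075,.0883),(.5095,.0885)):
        a=np.radians(np.arange(a0,a1,.25));o=[]
        for r in(.047,.049,.051,.053,.055,.057,.059):
            m=proj(p,np.c_[c[0]+r*np.cos(a),c[1]+r*np.sin(a),0*a+.055]).astype(np.float32)
            v=cv2.remap(p["image"],m[None,:,0],m[None,:,1],cv2.INTER_CUBIC)[0].astype(float).min(1)
            w=np.clip(v-(v.max()+np.median(v))/2,0,None);o.append(round(float(np.degrees((w*a).sum()/w.sum())),1))
        print(nm,c,o)
E
```

```text
top0 (0.5075, 0.0883) [23.7, 23.9, 23.9, 24.1, 24.1, 23.9, 23.9]
top0 (0.5095, 0.0885) [24.7, 24.6, 24.8, 24.8, 24.6, 24.6, 24.7]
top9 (0.5075, 0.0883) [-5.6, -5.5, -5.3, -5.1, -5.2, -5.1, -5.1]
top9 (0.5095, 0.0885) [-6.0, -5.8, -5.6, -5.6, -5.5, -5.5, -5.8]
```

```bash
python3 -c "
from plant import hand_in;print(hand_in())"
```

```text
the job is handed in; nothing more can be done
None
```

The job is done and handed in at about 15 s. The nylon stop was brought up firmly against the plunger, the adjuster was backed off three clicks, and the bar was let go.

- **Tightening:** I gripped the black bar at 60 N and turned it clockwise about 53.5°. The twist jumped from about 0.04 to 0.17 Nm, and a further 2° brought it to about 0.21 Nm. By the dial ticks, the dial then stood about 8.9° past the first-touch click, under the 11° limit for forcing.
- **Backing off:** I turned it back to the click three before first touch, opened the gripper and moved the arm clear.

**Final checks (top camera):**
- The red mark is at 39.9° and the nylon pointer at −5.2°, so they are 45.1° apart against the 45° wanted.
- The ticks match the click the dial started in, to within about 0.2°.
- Both drop targets, the leveller and the orange jig look unmoved in the picture; I did not measure them.

**One disagreement:** the twist I read (0.21 Nm) was lower than the stated rubber stiffness predicts at 8.9° (about 0.37 Nm). From the twist alone, the stop would be only about 5° past touch. Both estimates fall between firm (3°) and forcing (11°), and the pointer's final position agrees with touch being in a click.

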